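Push a filter disc into its recess and close the retainer

TASK

Push the amber filter disc gently across the deck of the aluminium filter holder until it drops over the edge of the round recess and lies flat in it; slide it only, never lift it. Then, by its black post, push the red retainer round as far as it goes, so that it lies over the filter. Leave the blue filter and everything else on the bench where it is.

Things in the scene. Friction and masses are not known exactly. Their poses are not given: they have to be found in the camera images.
- filter_holder: Aluminium plate, fixed to the bench, 120 (its x) x 190 (its y) x 22 mm (z up). Origin at the centre of its underside; its flat upper face, the deck, is 22 mm above the origin. A drawer unit stands behind it on the bench (all of it beyond x = 0.67 m, y between 0.15 and 0.33 m): come to the holder from above or from the front.
- recess (a point): Centre of the floor of the round recess in the deck: 50 mm diameter, 9 mm deep (floor 13 mm above the bench), mouth chamfered 2 mm, black floor. In the holder's frame at x 0, y -45 mm. Axes are the holder's, z up.
- amber_filter: Loose round filter, amber glass in a black rim, 44 mm diameter, 8 mm thick, about 40 g; starts lying flat on the holder's deck. Origin at the centre of its underside, z up. When seated its top is 1 mm below the deck. It drops only when its centre comes within about 3 mm of the recess's centre; until then it stays flat on the deck.
- retainer_pivot (a point): Point on the deck under the pivot of the red retainer, in the holder's frame at x +44, y -45 mm. Pivot axis vertical; the hub is 17 mm in diameter, 8 mm high over the deck.
- retainer (a joint): Angle of the red retainer, a flat arm 12 mm wide that reaches 42 mm from its pivot, underside 2 mm and top 5 mm above the deck. At 0 it points to the holder's -y, clear of the recess; it grows as it turns clockwise seen from above; at 1.57 it points to the holder's -x, across the recess; stop at 1.6. It starts between 0 and 0.4, stays where it is left, and takes about 1 N at the post to turn.
- retainer_post (a point): Centre of the top of the black upright post on the retainer, 34 mm from the pivot: 10 mm diameter, from the arm's top to 27 mm above the deck.
- blue_filter: Spare filter like the amber one but with blue glass, lying on the bench; leave alone. Origin at the centre of its underside.
- tape_roll: Roll of masking tape lying on the bench, 80 mm diameter, 19 mm high; leave alone.
- cylinder_25: Slim clear measuring cylinder standing on the bench, 60 mm foot, 162 mm high; leave alone.
- grease_tube: White tube with blue cap lying on the bench, 38 x 105 x 27 mm; leave alone.
- vial: Small vial with black cap standing on the bench, 23 mm diameter, 48 mm high; leave alone.
Mind the look-alikes: they are no part of the job. What is shaped like the amber_filter but turquoise is not meant.

How it is judged:
By the outcome, as a careful person would: the job done as asked, in the order asked, and still so for the second after the job is handed in, with the robot touching nothing.
It also fails if it takes over 51 s, if anything falls off the work surface, if the arm or the gripper's body presses on something with over 40 N, if the wrist force passes 120 N, or if a joint passes its speed limit or range.

ROBOT

A 6-joint arm with a two-finger parallel gripper is mounted at the origin on a cart in front of the work surface, level with it; the furniture and walls round the work are solid. World frame = base frame: x ahead of the robot, y to its left, z up, the work surface at z = 0. Lengths are in mm, angles in rad, forces in N, time in s.
With the tool pointing down it reaches from about 350 to 775 mm from the base axis. Payload 7.3 kg.
Tool frame: the origin (TCP) lies midway between the tips of the shut fingers; the grasp point (between the pads) lies 19 mm behind it; z points along the fingers, y is the line along which they close (so a half turn about z gives the same grasp; the last joint's range is limited). The gripper opens to 92 mm and grips with 3 to 60 N. Pads are 19 mm wide; open, the fingers measure 130 mm over their backs; the gripper's body (75 mm by 190 mm) begins 47 mm behind the grasp point.
Start: joints at [1.2, 0.342, 1.524, -0, 1.275, -0.146], TCP at [117.012, 511.814, 226.741] pointing down, gripper open.
Joint ranges: [-2.53, 2.53], [-0.77, 2.02], [0.04, 2.7], [-1, 4.14], [0.28, 2.66], [-3.11, 3.11]. Speed limits (rad/s): [2.57, 2.57, 3.14, 3.14, 3.14, 3.14].

INTERFACE

Orientations are given as [roll, pitch, yaw] about the fixed x, y, z axes, in that order (R = Rz(yaw) Ry(pitch) Rx(roll)).
In Python, from plant import bot gives the robot as it stands.
- The arm moves only by the tool jog_arm, never from a script. Its arguments are lists of equal length, an entry for each row: "dp": the shift along the tool's x, y, z in m, a list of three; "twist": the turn about the tool's z in degrees. A call has 1 to 10 rows; each row shifts and turns the commanded pose from where the row before left it, along the tool's axes as they then stand; what a row does not reach is not made up. A row lasts 1/8 s, in which the tool goes at most 62.5 mm and 10.7 degrees, less where a joint would pass 70% of its speed; a pose out of reach is approached as far as the arm can. A call is refused whole if a number of a shift passes 0.0625 or a number of a turn 10.7, either way. A call with a gripper value outside its range is refused whole. "jaw" is the finger opening in m, from 0 to 0.0918, set as the call begins (left out, the last holds). The fingers move at their own pace and stop on an object; the grip force is fixed at half the most. Time passes only in rows, so rows that do not move let the fingers close. It gives the time, the measured TCP pose, the force, the opening and the grip force at its end, in the units of the state.
- bot.get_obs(): the state, without advancing time (a new reading comes with each control period).
- bot.capture(name): name is "scene" or "side" or "wrist"; returns the picture (400x640x3 uint8, blue, green, red); there is no depth.
- bot.camera_params(name): a dict with "fx", "fy", "cx", "cy" (pixels), "R" (3x3) and "t" (3): a world point X has camera coordinates R X + t. Camera axes: x right, y down, z forward; pixel columns grow to the right and rows downward; lengths in mm; the calibration is good to about 2 mm. A picture is of the moment at which its call begins: read the wrist's pose just before it. camera_params takes no time and is no camera call; for the wrist camera it gives the pose at the moment of the call.
- bot.close_job(): hands the job in; it is judged then, once.
Trained networks look in the newest picture that a camera, given by its name, has taken for a name from the list of things; names that differ only in an ending like _2 or _b are one class to them, and where a whole thing is asked for, a point or a joint stands for the part that bears it (a point fixed in the world has none). Each returns a list of dicts, best first, with "confidence" (0 to 1); they miss things now and then, are a little off and sometimes report something else, mostly with a low value. They report only what shows in the picture. A call takes as long as a camera call. They do not tell look-alikes from the thing itself.
- bot.find_in(camera, label): "bbox" ([centre column, centre row, width, height] in pixels, round what is visible of it).
- bot.masks_of(camera, label): "pixels" (400x640 bool, what is visible of it) and "bbox" ([centre column, centre row, width, height] in pixels, round what is visible of it).
The state is a dict: "time": time; "joint_positions": joint angles; "dq": joint speeds; "tau": joint torques, N m; "tool_pos": TCP position; "tcp_rot": TCP orientation; "contact_force": force on the tool from outside, world axes, zero at the start; "moment": the same for the moment, N m; "grip_width": finger opening in mm; "finger_force": force on a finger pad.
Only numpy, scipy, OpenCV 4.12 (cv2) and the standard library are available. Lean on these libraries where they do the work, as an engineer would, in place of code of your own. Each camera call takes 0.05 s, during which the arm holds its last target. There are 200 camera calls.

## Working session

There is one attempt and no reset: what is moved stays moved. The work goes in short steps, Python scripts to look and compute and a tool call to move; the robot and the scene stay as the last step left them, time stands still between calls to the robot, and variables do not carry over. Pictures are saved under pics/ and viewed, at most 10 in all, crops included, and the job is handed in when it is done.

Besides the shell and the picture viewer there is one more tool, called as name([rows], argument=value, ...), one row to a line, values as JSON. jog_arm: Moves the arm, as the interface text tells. Its arguments: {"type":"object","properties":{"dp":{"type":"array"},"twist":{"type":"array"},"jaw":{"type":"number"}},"required":["dp","twist"]}

```bash
mkdir -p pics; cat > h.py <<'E'
import numpy as np, cv2
from plant import bot
def ray(cam,u,v,z):
    p=bot.camera_params(cam);R=np.array(p["R"]);t=np.array(p["t"]).ravel()
    d=R.T@np.array([(u-p["cx"])/p["fx"],(v-p["cy"])/p["fy"],1]);c=-R.T@t
    return c+d*(z-c[2])/d[2]
def proj(cam,X):
    p=bot.camera_params(cam);x=np.array(p["R"])@np.array(X,float)+np.array(p["t"]).ravel()
    return p["fx"]*x[0]/x[2]+p["cx"],p["fy"]*x[1]/x[2]+p["cy"]
E
python3 - <<'E'
from h import *
a=bot.capture("scene");b=bot.capture("side")
cv2.imwrite("pics/a.png",a);cv2.imwrite("pics/b.png",b)
for cam in("scene","side"):
    for n,z in(("filter_holder",22),("amber_filter",30),("retainer_post",49),("retainer",27)):
        for d in bot.masks_of(cam,n)[:3]:
            v,u=np.nonzero(d["pixels"]);print(cam,n,round(d["confidence"],2),np.round(d["bbox"]),np.round(ray(cam,u.mean(),v.mean(),z),1))
o=bot.get_obs();print(o["time"],o["tool_pos"],o["tcp_rot"])
E
```

```text
scene filter_holder 0.62 [399. 123.  22.  56.] [ 496.2 -145.8   22. ]
scene filter_holder 0.58 [309. 219.  92.  75.] [540.3 337.7  22. ]
scene amber_filter 0.73 [304. 284.  20.  23.] [460.6 514.6  30. ]
scene amber_filter 0.64 [309. 220.  93.  70.] [536.5 344.8  30. ]
scene amber_filter 0.56 [238. 263.  19.  14.] [603.6 524.2  30. ]
scene retainer 0.62 [314. 194.  17.  18.] [568.6 249.3  27. ]
side filter_holder 0.22 [269. 296.  33.  32.] [458.7  -3.   22. ]
side amber_filter 0.44 [339. 184.  15.   7.] [619.3 461.8  30. ]
side amber_filter 0.43 [320. 198.  16.  17.] [559.6 373.   30. ]
side retainer 0.47 [313. 215.  62.  50.] [547.  284.7  27. ]
0.5 [117.01473    511.80812417 226.70154384] [3.14156930e+00 2.38759684e-05 2.91680118e+00]
```

View pics/a.png

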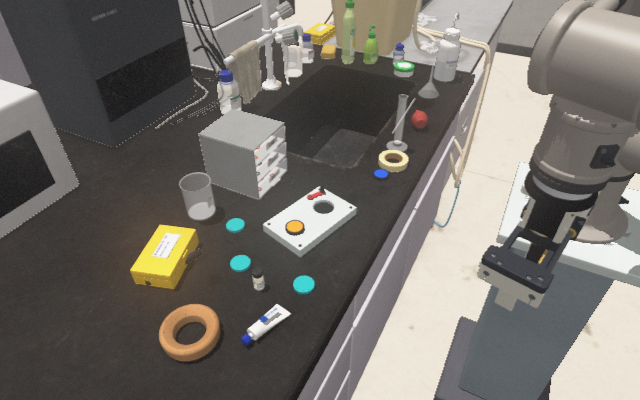

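View pics/b.png

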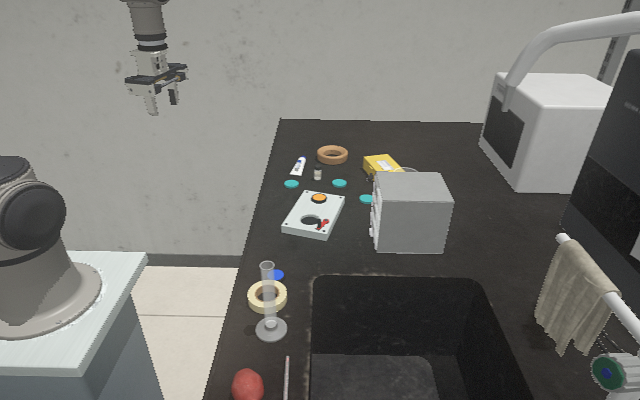

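The scene picture shows the holder at about (310,219), with the amber disc on its deck at (295,228), the recess at (323,207) and the red retainer at (316,194). The turquoise discs at (235,225), (240,263) and (304,284) are look-alikes, and the blue one is at (381,174). Only the disc at (295,228) is amber and on the deck, so that is the one.

```bash
python3 - <<'E'
from h import *
for n,u,v,z in(("amber",295,227,30),("recess",323,206,22),("c_top",321,190,22),("c_r",357,212,22),("c_b",298,250,22),("c_l",264,222,22)):print(n,ray("scene",u,v,z).round(0))
for n,u,v,z in(("amber",319,198,30),("recess",311,221,22)):print(n,ray("side",u,v,z).round(0))
p=bot.camera_params("wrist");R=np.array(p["R"]);c=-R.T@np.array(p["t"]).ravel()
o=bot.get_obs();y=o["tcp_rot"][2];print(c-o["tool_pos"],R[2],R[0],p["fx"],y,o["contact_force"])
a=cv2.imread("pics/a.png");cv2.imwrite("pics/c.png",cv2.resize(a[170:310,215:375],None,fx=4,fy=4,interpolation=2))
E
```

```text
amber [554. 381.  30.]
recess [535. 282.  22.]
c_top [566. 230.  22.]
c_r [455. 265.  22.]
c_b [518. 433.  22.]
c_l [630. 392.  22.]
amber [560. 373.  30.]
recess [541. 270.  22.]
[-63.35867054  14.33365242 157.95933686] [ 0.23795455 -0.05569637 -0.96967806] [ 0.22388089  0.97461596 -0.00104065] 290.6928091295934 2.91680117899244 [ 0.01697056  0.28068795 -0.25765714]
```

View pics/c.png

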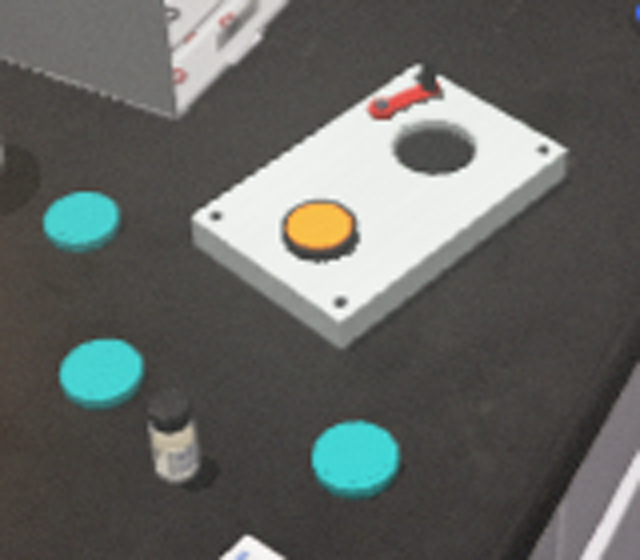

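The crop confirms the amber disc on the deck at full-picture pixel (295,228). The recess lies nearer the robot's right, and the retainer points clear of it with its post at (322,189). I'll go above and look.

```bash
cat >> h.py <<'E'
def rows(yaw,d,tw,n):  # equal world shifts d (mm) total, total yaw change tw deg
    out=[];y=yaw;st=round(-tw/n,1)
    for i in range(n):
        c,s=np.cos(y),np.sin(y);w=np.array(d)/n
        out.append([round(float(v)/1000,4) for v in(c*w[0]+s*w[1],s*w[0]-c*w[1],-w[2])]);y-=np.radians(st)
    print(out,st)
E
python3 -c "
from h import *
rows(2.9168,[433,-142,-67],88,10)"
```

```text
[[-0.0454, -0.0042, 0.0067], [-0.0442, -0.0111, 0.0067], [-0.042, -0.0177, 0.0067], [-0.0388, -0.0239, 0.0067], [-0.0347, -0.0296, 0.0067], [-0.0297, -0.0345, 0.0067], [-0.0241, -0.0387, 0.0067], [-0.0179, -0.0419, 0.0067], [-0.0113, -0.0442, 0.0067], [-0.0044, -0.0454, 0.0067]] -8.8
```

jog_arm([
  [-0.0454, -0.0042, 0.0067],
  [-0.0442, -0.0111, 0.0067],
  [-0.042, -0.0177, 0.0067],
  [-0.0388, -0.0239, 0.0067],
  [-0.0347, -0.0296, 0.0067],
  [-0.0297, -0.0345, 0.0067],
  [-0.0241, -0.0387, 0.0067],
  [-0.0179, -0.0419, 0.0067],
  [-0.0113, -0.0442, 0.0067],
  [-0.0044, -0.0454, 0.0067],
], twist=[-8.8, -8.8, -8.8, -8.8, -8.8, -8.8, -8.8, -8.8, -8.8, -8.8], jaw=0.03)

```text
time: 1.75
tool_pos: [551.6, 369.2, 159.4]
tcp_rot: [3.141, 0.0, -1.825]
contact_force: [-0.3, 1.1, -0.8]
grip_width: 30.3
finger_force: 0.0
```

jog_arm([
  [0, 0, 0],
  [0, 0, 0],
  [0, 0, 0],
], twist=[0, 0, 0])

```text
time: 2.12
tool_pos: [549.2, 370.6, 160.2]
tcp_rot: [3.142, 0.0, -1.83]
contact_force: [0.5, -0.6, -1.2]
grip_width: 30.2
finger_force: 0.0
```

```bash
python3 - <<'E'
from h import *
o=bot.get_obs();print(o["time"],o["tool_pos"],o["tcp_rot"],o["grip_width"],o["contact_force"])
P=bot.camera_params("wrist")
a=bot.capture("wrist");cv2.imwrite("pics/w1.png",a)
for n,z in(("filter_holder",22),("amber_filter",30),("retainer_post",49),("retainer",27)):
    for d in bot.masks_of("wrist",n)[:3]:
        v,u=np.nonzero(d["pixels"]);print(n,round(d["confidence"],2),np.round(d["bbox"]),np.round(ray("wrist",u.mean(),v.mean(),z),1))
E
```

```text
2.125 [549.20639379 370.55373062 160.16593097] [ 3.14156003e+00  3.47476009e-04 -1.82999578e+00] 30.220778737461334 [ 0.50932024 -0.57083069 -1.16746199]
filter_holder 0.88 [311. 148. 128. 196.] [544.  305.8  22. ]
amber_filter 0.49 [299. 302.  21.  10.] [604.7 476.6  30. ]
retainer_post 0.66 [270.  83.  26.  61.] [567.  254.7  49. ]
retainer 0.77 [267.  85.  20.  63.] [570.2 250.7  27. ]
```

View pics/w1.png

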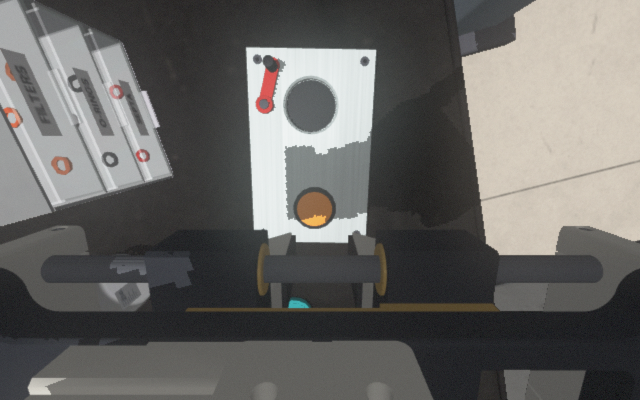

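The wrist view shows the recess at (311,105), the disc at (315,207), the retainer hub at (265,104) and the post top at (271,63). Next I'll refine the positions numerically.

```bash
python3 - <<'E'
from h import *
a=cv2.imread("pics/w1.png");g=cv2.cvtColor(a,6)
def blob(m,u,v):
    n,l,s,c=cv2.connectedComponentsWithStats(m.astype(np.uint8),connectivity=4)
    k=l[v,u]; cs,_=cv2.findContours((l==k).astype(np.uint8),0,1); return cv2.fitEllipse(cv2.convexHull(max(cs,key=len))),s[k]
m=g<110; e,s=blob(m,310,110);print(e,s); rim=ray("wrist",*e[0],22);print("recess",rim)
hsv=cv2.cvtColor(a,40);h,S,V=cv2.split(hsv)
am=(h<22)&(h>5)&(S>100);am[:170]=0;am[245:]=0
e,s=blob(am,315,215);print(e,s);d=ray("wrist",*e[0],30);print("disc",d)
red=((h<8)|(h>172))&(S>120);red[130:]=0
vs,us=np.nonzero(red[:,240:300]);print("red",us.min()+240,us.max()+240,vs.min(),vs.max())
piv=ray("wrist",265,104,30);post=ray("wrist",271,63,49);print("pivot",piv,"post",post)
c=[ray("wrist",*q,22) for q in((248,48),(376,49),(253,241),(366,242))];print(np.round(c,1))
D=rim-d;print("dir",np.degrees(np.arctan2(D[1],D[0])),np.hypot(D[0],D[1]))
v=post-piv;print("post r",np.hypot(v[0],v[1]))
print("pr",piv-rim)
E
```

```text
((310.169677734375, 105.34026336669922), (48.18033981323242, 51.060543060302734), 178.55140686035156) [ 286   80   49   52 1934]
recess [536.91122598 277.76886152  22.        ]
((314.1466369628906, 208.8363800048828), (34.02799606323242, 34.41322708129883), 90.81116485595703) [297 192  35  34 929]
disc [559.58791589 376.29449707  30.        ]
red 256 277 58 112
pivot [577.4385447  266.51375316  30.        ] post [559.62962705 239.07274197  49.        ]
[[579.  214.7  22. ]
 [465.  245.9  22. ]
 [633.7 395.9  22. ]
 [515.8 428.4  22. ]]
dir -102.96148731318199 101.10159804235569
post r 32.71340158570248
pr [ 40.52731873 -11.25510835   8.        ]
```

jog_arm([
  [-0.053, -0.007, 0],
  [0, 0, 0.045],
  [0, 0, 0.045],
  [0, 0, 0.03],
  [0, 0, 0.012],
  [0, 0, 0],
  [0, 0, 0],
], twist=[0, 0, 0, -1.9, 0, 0, 0], jaw=0.03)

```text
time: 3.25
tool_pos: [571.5, 419.9, 29.7]
tcp_rot: [-3.139, 0.002, -1.798]
contact_force: [0.6, 0.1, 0.5]
grip_width: 30.3
finger_force: 0.0
```

```bash
python3 - <<'E'
from h import *
o=bot.get_obs();p=o["tool_pos"];y=o["tcp_rot"][2];print(o["time"],p,o["tcp_rot"],o["grip_width"],o["contact_force"])
c,s=np.cos(y),np.sin(y)
for q in((559.6,376.3),(537,277.8)):
    d=np.array(q)-p[:2];print("tool x,y",c*d[0]+s*d[1],s*d[0]-c*d[1])
cv2.imwrite("pics/w2.png",bot.capture("wrist"))
E
```

```text
3.25 [571.53038938 419.85614048  29.69932162] [-3.13927812e+00  2.23976888e-03 -1.79765239e+00] 30.250646645481996 [0.6194615  0.14292617 0.53496955]
tool x,y 45.12348595533383 1.8282723185920684
tool x,y 146.18283612670854 1.695069692981427
```

View pics/w2.png

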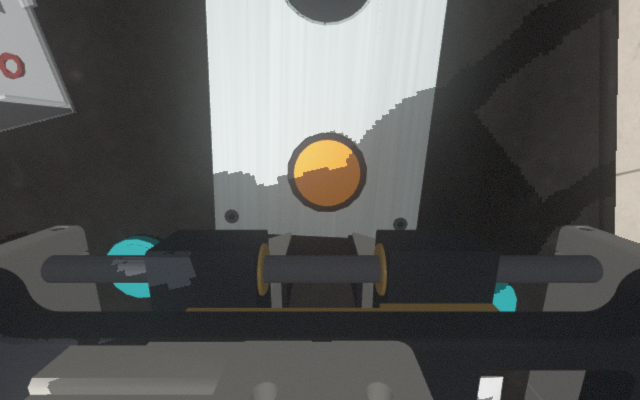

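The disc is at (327,172), about 2 mm right of the finger midline at column 322, which agrees with the numbers. I'll shift, lower and approach.

jog_arm([
  [0, 0.0018, 0.003],
  [0, 0, 0],
  [0, 0, 0],
], twist=[0, 0, 0])

```text
time: 3.68
tool_pos: [568.8, 419.7, 24.9]
tcp_rot: [-3.141, 0.0, -1.797]
contact_force: [-0.2, 0.5, 0.6]
grip_width: 30.0
finger_force: 0.0
```

jog_arm([
  [0.008, 0, 0],
  [0.008, 0, 0],
  [0.004, 0, 0],
  [0.004, 0, 0],
  [0.004, 0, 0],
  [0.004, 0, 0],
  [0.004, 0, 0],
  [0, 0, 0],
], twist=[0, 0, 0, 0, 0, 0, 0, 0])

```text
time: 4.68
tool_pos: [560.7, 384.3, 24.8]
tcp_rot: [3.141, -0.0, -1.798]
contact_force: [-0.3, -0.0, 0.3]
grip_width: 30.0
finger_force: 0.0
```

```bash
cat >> h.py <<'E'
def look(name):
    o=bot.get_obs();p=o["tool_pos"];y=o["tcp_rot"][2];c,s=np.cos(y),np.sin(y)
    a=bot.capture("wrist");cv2.imwrite("pics/%s.png"%name,a)
    h,S,V=cv2.split(cv2.cvtColor(a,40));am=((h<24)&(h>5)&(S>100)).astype(np.uint8);am[245:]=0
    n,l,st,ce=cv2.connectedComponentsWithStats(am);k=1+np.argmax(st[1:,4]);
    cs,_=cv2.findContours((l==k).astype(np.uint8),0,1);e=cv2.fitEllipse(cv2.convexHull(max(cs,key=len)))
    print(o["time"],p,y,o["contact_force"].round(1) if hasattr(o["contact_force"],"round") else o["contact_force"],e,st[k])
    for z in(30,21):
        d=ray("wrist",*e[0],z);print("disc@",z,d)
        for q in(d[:2],(537,277.8)):
            d=np.array(q)-p[:2];print("  tool x,y",c*d[0]+s*d[1],s*d[0]-c*d[1])
    g=cv2.cvtColor(a,6)
    u,v=proj("wrist",(537,277.8,22));print("recess expected px",u,v)
    return a
E
python3 -c "
from h import *
look('w3')"
```

```text
4.675 [560.67254389 384.27784115  24.75383547] -1.7976610399803237 [-0.3 -0.   0.3] ((321.7000427246094, 208.91627502441406), (63.94217300415039, 66.20160675048828), 85.13798522949219) [ 289  177   66   65 3338]
disc@ 30 [555.06461312 358.81615448  30.        ]
  tool x,y 26.07062262101533 -0.26270108216875254
  tool x,y 109.07400954294981 -0.8834206655959846
disc@ 21 [555.57983365 361.06227355  21.        ]
  tool x,y 23.766171946518043 -0.25951441861558067
  tool x,y 109.07400954294981 -0.8834206655959846
recess expected px 320.3429157004671 43.9935924989548
```

jog_arm([
  [0.004, -0.0001, 0],
  [0.007, -0.0001, 0],
  [0.007, -0.0001, 0],
  [0.007, -0.0001, 0],
  [0.007, 0, 0],
  [0.007, 0, 0],
  [0.007, 0, 0],
  [0.007, 0, 0],
  [0.004, 0, 0],
  [0.003, 0, 0],
], twist=[0, 0, 0, 0, 0, 0, 0, 0, 0, 0])

```text
time: 5.98
tool_pos: [547.6, 325.8, 24.8]
tcp_rot: [-3.142, 0.0, -1.797]
contact_force: [0.5, -0.5, 0.9]
grip_width: 30.5
finger_force: 0.1
```

jog_arm([
  [0, 0, 0],
  [0, 0, 0],
], twist=[0, 0])

```text
time: 6.22
tool_pos: [547.7, 326.2, 24.7]
tcp_rot: [-3.142, 0.0, -1.797]
contact_force: [-0.1, -0.2, -0.5]
grip_width: 30.0
finger_force: 0.0
```

```bash
python3 -c "
from h import *
look('w4')"
```

```text
6.225 [547.65232116 326.19641873  24.74607007] -1.7972476926012553 [-0.1 -0.2 -0.5] ((321.57647705078125, 208.10523986816406), (64.5811767578125, 66.67060089111328), 89.70343017578125) [ 289  176   67   65 3397]
disc@ 30 [541.95093856 300.05850192  30.        ]
  tool x,y 26.75067636013519 -0.31268669591604326
  tool x,y 49.55249174075428 -0.4856483036664887
disc@ 21 [542.463986   302.27840583  21.        ]
  tool x,y 24.472258333093144 -0.31422081624441756
  tool x,y 49.55249174075428 -0.4856483036664887
recess expected px 321.2268425177825 164.29540821722946
```

View pics/w4.png

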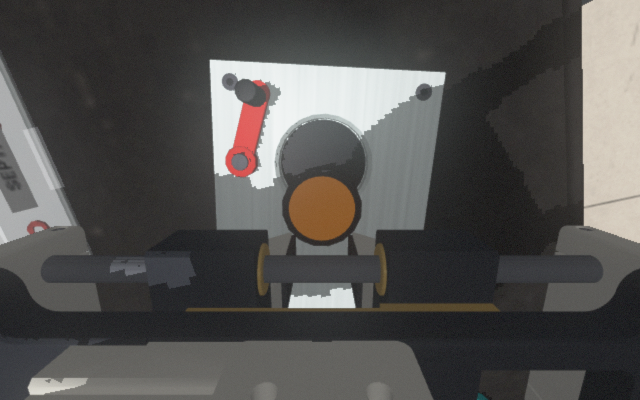

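The disc is at (322,208) and still nested. The recess rim spans columns 276–370, centred at about (323,161). I'll continue with a small rightward correction.

jog_arm([
  [0.004, 0.0003, 0],
  [0.005, 0.0003, 0],
  [0.004, 0.0001, 0],
  [0.003, 0, 0],
  [0.002, 0, 0],
  [0.002, 0, 0],
  [0.001, 0, 0],
  [0.001, 0, 0],
  [0, 0, 0],
], twist=[0, 0, 0, 0, 0, 0, 0, 0, 0])

```text
time: 7.4
tool_pos: [542.0, 304.7, 24.7]
tcp_rot: [-3.142, 0.0, -1.797]
contact_force: [0.1, -1.0, 0.4]
grip_width: 30.0
finger_force: 0.0
```

```bash
python3 -c "
from h import *
look('w5')"
```

```text
7.4 [542.00900353 304.73005105  24.74315783] -1.7973356196074164 [ 0.1 -1.   0.4] ((321.4427795410156, 207.4915771484375), (60.45658874511719, 62.44359588623047), 89.61412811279297) [ 291  178   62   60 2980]
disc@ 30 [536.29525317 278.2788171   30.        ]
  tool x,y 27.058738381618557 -0.3733601493098293
  tool x,y 27.367030694660343 -1.1676458396106062
disc@ 21 [536.80754688 280.47747708  21.        ]
  tool x,y 24.80119066433661 -0.3787309858720116
  tool x,y 27.367030694660343 -1.1676458396106062
recess expected px 320.04850399937385 203.53908982136167
```

```bash
python3 -c "
import cv2
a=cv2.imread('pics/w5.png');cv2.imwrite('pics/w5c.png',cv2.resize(a[90:265,200:450],None,fx=3.2,fy=3.2,interpolation=2))"
```

```text
(no output)
```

View pics/w5c.png

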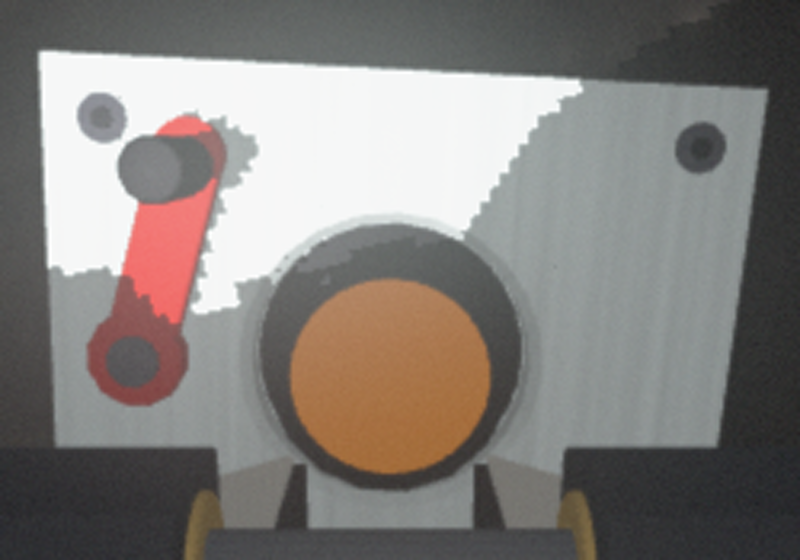

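The disc has dropped into the recess: it is smaller in the picture, and the whole rim is visible round it with amber at crop (390,376). The retainer hub is at crop (133,362) and the post top at (152,168). I'll locate the post and plan the straddled push.

```bash
python3 - <<'E'
from h import *
f=lambda u,v:(200+u/3.2,90+v/3.2)
rec=ray("wrist",*f(391,356),22);piv=ray("wrist",*f(133,362),30);post=ray("wrist",*f(152,168),49)
cl=ray("wrist",*f(40,52),22);cr=ray("wrist",*f(767,90),22)
print("rec",rec,"piv",piv,"post",post);e=cl-cr;hy=np.arctan2(e[1],e[0]);print("holder yaw",np.degrees(hy),np.hypot(*e[:2]),"piv-rec",np.hypot(*(piv-rec)[:2]))
v=post-piv;a=np.degrees(np.arctan2(v[1],v[0]));print("r",np.hypot(*v[:2]),"arm ang",a,"theta0",np.degrees(hy)-90-a)
E
```

```text
rec [535.51656368 276.77499195  22.        ] piv [577.73247727 266.19444908  30.        ] post [560.76995079 236.84343794  49.        ]
holder yaw -15.8874646702952 119.80441152684827 piv-rec 43.521618162688064
r 33.899987603242714 arm ang -120.02446187536613 theta0 14.136997205070926
```

jog_arm([
  [-0.003, 0, 0],
  [0, 0, -0.03],
  [0, 0, -0.04],
  [0, 0, 0],
  [0, 0, 0],
], twist=[0, 0, 0, 0, 0], jaw=0.026)

```text
time: 8.07
tool_pos: [542.3, 307.7, 94.3]
tcp_rot: [3.141, -0.0, -1.797]
contact_force: [-0.5, -0.4, 0.2]
grip_width: 25.8
finger_force: 0.0
```

```bash
python3 - <<'E'
from h import *
o=bot.get_obs();p=o["tool_pos"];y=o["tcp_rot"][2];print(p,y)
rows(y,[560.8-p[0],236.8-p[1],0],-42,4)
rows(y,[560.8-p[0],236.8-p[1],0],-42,5)
E
```

```text
[542.31508275 307.66383839  94.31174   ] -1.7972500319981093
[[0.0162, -0.0085, -0.0], [0.0144, -0.0113, -0.0], [0.0121, -0.0137, -0.0], [0.0094, -0.0157, -0.0]] 10.5
[[0.013, -0.0068, -0.0], [0.0119, -0.0086, -0.0], [0.0105, -0.0102, -0.0], [0.0089, -0.0117, -0.0], [0.0071, -0.0128, -0.0]] 8.4
```

jog_arm([
  [0.013, -0.0068, 0],
  [0.0119, -0.0086, 0],
  [0.0105, -0.0102, 0],
  [0.0089, -0.0117, 0],
  [0.0071, -0.0128, 0],
  [0, 0, 0],
  [0, 0, 0.02],
  [0, 0, 0],
  [0, 0, 0],
], twist=[8.4, 8.4, 8.4, 8.4, 8.4, 0, 0, 0, 0])

```text
time: 9.2
tool_pos: [560.9, 237.2, 74.8]
tcp_rot: [3.141, -0.0, -2.528]
contact_force: [-0.3, 0.0, -0.3]
grip_width: 25.9
finger_force: 0.0
```

```bash
python3 - <<'E'
from h import *
o=bot.get_obs();print(o["tool_pos"],o["tcp_rot"],o["contact_force"])
a=bot.capture("wrist");cv2.imwrite("pics/w6.png",a)
print(proj("wrist",(560.8,236.8,49)),proj("wrist",(577.7,266.2,30)))
E
```

```text
[560.90703895 237.15576279  74.7731105 ] [ 3.14138388e+00 -1.71229876e-04 -2.52847978e+00] [-0.32756865  0.01711715 -0.26403863]
(np.float64(322.18305593059637), np.float64(234.18589113165393)) (np.float64(341.0871886179396), np.float64(264.24973847907967))
```

View pics/w6.png

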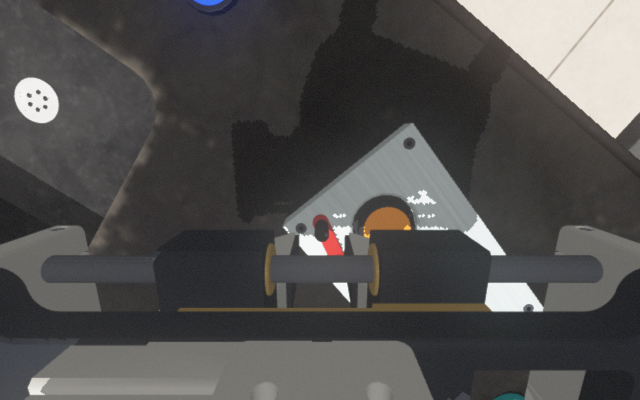

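The post top at (322,230) sits between the fingers at columns 285 and 358. I'll descend, narrow the jaw and follow the arc.

jog_arm([
  [0, 0, 0.02],
  [0, 0, 0.019],
  [0, 0, 0],
  [0, 0, 0],
], twist=[0, 0, 0, 0])

```text
time: 9.75
tool_pos: [561.6, 237.0, 36.8]
tcp_rot: [-3.141, 0.002, -2.53]
contact_force: [0.6, 0.6, 0.1]
grip_width: 26.1
finger_force: 0.0
```

jog_arm([
  [0, 0, 0],
  [0, 0, 0],
], twist=[0, 0], jaw=0.016)

```text
time: 10.0
tool_pos: [561.4, 236.8, 36.5]
tcp_rot: [-3.141, 0.001, -2.53]
contact_force: [-0.2, 0.3, 0.1]
grip_width: 16.6
finger_force: 0.0
```

```bash
python3 - <<'E'
from h import *
o=bot.get_obs();p=np.array(o["tool_pos"])[:2];y=o["tcp_rot"][2];print(o["time"],o["tool_pos"],y,o["contact_force"],o["grip_width"])
out=[]
for f in np.radians(np.linspace(-120,-196,20)[1:]):
    t=np.array([577.7,266.2])+34*np.array([np.cos(f),np.sin(f)]);d=t-p;c,s=np.cos(y),np.sin(y)
    out.append([round(float(c*d[0]+s*d[1])/1000,4),round(float(s*d[0]-c*d[1])/1000,4),0]);p=t;y-=np.radians(2.5)
print(out[:10]);print(out[10:])
E
```

```text
10.0 [561.39491031 236.80369906  36.45701011] -2.5303373690588096 [-0.15389744  0.30698884  0.09303543] 16.586810435119194
[[0.0015, 0.0025, 0], [0.0009, 0.0022, 0], [0.0008, 0.0022, 0], [0.0008, 0.0023, 0], [0.0007, 0.0023, 0], [0.0006, 0.0023, 0], [0.0006, 0.0023, 0], [0.0005, 0.0023, 0], [0.0005, 0.0023, 0], [0.0004, 0.0023, 0]]
[[0.0003, 0.0024, 0], [0.0003, 0.0024, 0], [0.0002, 0.0024, 0], [0.0001, 0.0024, 0], [0.0001, 0.0024, 0], [0.0, 0.0024, 0], [-0.0, 0.0024, 0], [-0.0001, 0.0024, 0], [-0.0002, 0.0024, 0]]
```

jog_arm([
  [0.0015, 0.0025, 0],
  [0.0009, 0.0022, 0],
  [0.0008, 0.0022, 0],
  [0.0008, 0.0023, 0],
  [0.0007, 0.0023, 0],
  [0.0006, 0.0023, 0],
  [0.0006, 0.0023, 0],
  [0.0005, 0.0023, 0],
  [0.0005, 0.0023, 0],
  [0.0004, 0.0023, 0],
], twist=[2.5, 2.5, 2.5, 2.5, 2.5, 2.5, 2.5, 2.5, 2.5, 2.5])

```text
time: 11.25
tool_pos: [545.1, 253.9, 35.9]
tcp_rot: [-3.141, -0.001, -2.968]
contact_force: [-0.3, -1.3, 0.1]
grip_width: 16.1
finger_force: 0.8
```

jog_arm([
  [0.0003, 0.0024, 0],
  [0.0003, 0.0024, 0],
  [0.0002, 0.0024, 0],
  [0.0001, 0.0024, 0],
  [0.0001, 0.0024, 0],
  [0, 0.0024, 0],
  [0, 0.0024, 0],
  [-0.0001, 0.0024, 0],
  [-0.0002, 0.0024, 0],
], twist=[2.5, 2.5, 2.5, 2.5, 2.5, 2.5, 2.5, 2.5, 2.5])

```text
time: 12.38
tool_pos: [544.2, 275.4, 35.8]
tcp_rot: [-3.141, -0.001, 2.922]
contact_force: [-0.5, -1.1, 0.6]
grip_width: 15.8
finger_force: 0.6
```

jog_arm([
  [0, 0.001, 0],
  [0, 0.001, 0],
  [0, 0.001, 0],
  [0, 0, 0],
], twist=[0, 0, 0, 0])

```text
time: 12.88
tool_pos: [545.4, 278.7, 35.8]
tcp_rot: [3.141, 0.0, 2.924]
contact_force: [-0.2, 0.1, 0.3]
grip_width: 15.8
finger_force: 0.3
```

jog_arm([
  [0, 0.001, 0],
  [0, 0.0005, 0],
  [0, 0, 0],
], twist=[0, 0, 0])

```text
time: 13.25
tool_pos: [545.6, 280.0, 35.7]
tcp_rot: [-3.142, -0.0, 2.924]
contact_force: [-0.9, -1.0, 1.1]
grip_width: 15.8
finger_force: 0.7
```

jog_arm([
  [0, 0.001, 0],
  [0, 0.0005, 0],
  [0, 0, 0],
], twist=[0, 0, 0])

```text
time: 13.62
tool_pos: [545.6, 280.4, 35.7]
tcp_rot: [-3.14, -0.001, 2.924]
contact_force: [-2.6, -6.0, 2.8]
grip_width: 16.3
finger_force: 3.2
```

The force rose to 6 N, so the retainer is at its stop. I'll back off, centre, open and lift clear.

jog_arm([
  [0, -0.003, 0],
  [0, -0.001, 0],
  [0, 0, 0],
], twist=[0, 0, 0], jaw=0.026)

```text
time: 14.0
tool_pos: [545.2, 277.8, 35.8]
tcp_rot: [3.141, 0.0, 2.924]
contact_force: [0.3, -0.6, -0.5]
grip_width: 25.8
finger_force: 0.0
```

jog_arm([
  [0, 0, -0.01],
  [0, 0, -0.03],
  [0, 0, -0.04],
  [0, 0, -0.04],
  [-0.05, 0, 0],
  [0, 0, 0],
  [0, 0, 0],
], twist=[0, 0, 0, 0, 0, 0, 0])

```text
time: 14.88
tool_pos: [593.2, 266.8, 155.5]
tcp_rot: [-3.141, -0.001, 2.924]
contact_force: [-0.4, 0.1, 0.2]
grip_width: 26.1
finger_force: 0.0
```

```bash
python3 - <<'E'
from h import *
o=bot.get_obs();print(o["time"],o["tool_pos"],o["contact_force"])
cv2.imwrite("pics/w7.png",bot.capture("wrist"))
for q in((577.7,266.2,30),(545.3,276.4,49),(535.5,276.8,22)):print(proj("wrist",q))
E
```

```text
14.875 [593.24702895 266.79161817 155.52356119] [-0.40355126  0.07234957  0.16731932]
(np.float64(317.8996729804534), np.float64(186.77729962369634))
(np.float64(320.7755197315147), np.float64(153.19583246438583))
(np.float64(319.09780371401513), np.float64(141.46219320420474))
```

View pics/w7.png

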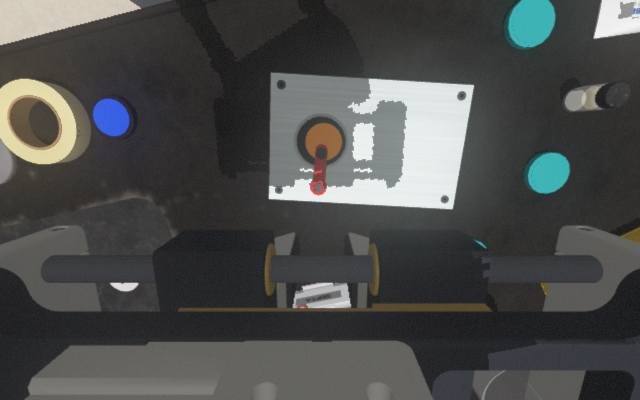

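The amber disc is seated at (323,140), with the retainer over it from hub (318,187) to post (321,153), which matches the predicted stop. Nothing else has moved, and the arm is clear.

```bash
python3 -c "
from plant import bot
print(bot.close_job())"
```

```text
the job is handed in; nothing more can be done
None
```

The amber filter lies flat in the recess, the red retainer is turned to its stop over it, nothing else on the bench was touched, and the job was handed in at about 15 s.

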